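# Nest the empty parts trays on the cart top

### The arm

A 6-joint arm with a two-finger parallel gripper is mounted at the origin on the work surface. World frame = base frame: x ahead of the robot, y to its left, z up, the work surface at z = 0. Lengths are in m, angles in rad, forces in N, time in s.
With the tool pointing down it reaches from about 0.25 to 0.775 m from the base axis. Payload 4 kg.
Tool frame: the origin (TCP) lies at the very end of the fingers, on their centre line; the grasp point (between the pads) lies 19 mm behind it (robot.grip_point_offset is the distance from the TCP to the grasp point, in m); z points along the fingers, x is the direction in which the jaws open and shut, and the axes are right-handed (so a half turn about z gives the same grasp; the last joint's range is limited). The gripper opens to 94 mm and grips with 3 to 60 N. Pads are 16 mm wide; open, the fingers measure 119 mm over their backs; the gripper's body (75 mm by 177 mm) begins 78 mm behind the grasp point.
Start: joints at [1.124, 0.087, 1.371, -0, 1.684, -0.103], TCP at [0.185, 0.518, 0.206] pointing down, gripper open.
Joint ranges: [-3.1, 3.1], [-0.76, 2.03], [0.27, 2.55], [-1.08, 4.22], [0.17, 2.65], [-2.57, 2.57]. Speed limits (rad/s): [2.79, 2.79, 3.14, 3.14, 3.14, 3.14].

### API

Orientations are given as [roll, pitch, yaw] about the fixed x, y, z axes, in that order (R = Rz(yaw) Ry(pitch) Rx(roll)).
In Python, from bench import robot gives the robot as it stands.
- The arm moves only by the shell command python3 -m inch 'ROWS'. ROWS is text: rows parted by semicolons, each of 5 numbers parted by spaces: the shift along the tool's x, y, z in cm, then the turn about the tool's z in rad, then the closure, from 0 (fully open) to 1 (shut). In form: tx ty tz spin claw; .... A call has 1 to 20 rows; each row is the pose to reach, as a shift and turn from the pose measured when the call began, along the tool's axes at that moment; what a row does not reach only later rows make up. A row lasts 1/12 s, in which the tool goes at most 41.7 mm and 7.16 degrees, less where a joint would pass 70% of its speed; a pose out of reach is approached as far as the arm can. A call with a gripper value outside its range is refused whole. The fingers move at their own pace and stop on an object; the grip force is fixed at half the most. Time passes only in rows, so rows that repeat a pose let the fingers close. It gives the time, the measured TCP pose, the force and the opening at its end, in the units of the state.
- robot.get_obs(): the state, without advancing time (a new reading comes with each control period).
- robot.snapshot(name): name is "scene" or "top" or "wrist"; returns (picture, depth): 420x560x3 uint8, blue, green, red; 420x560 float32, m along the optical axis (not along the pixel's ray), 0 where there is no reading.
- robot.camera_info(name): a dict with "K" (3x3 intrinsics, pixels), "dist" ([k1, k2, p1, p2, k3] as OpenCV has them; the pictures are not rectified), "extrinsics" (4x4, takes a point from world to camera coordinates); the wrist camera has in their place "mount" (4x4, takes a point from camera to tool coordinates, whose origin is the TCP and whose axes are the tool frame's). Camera axes: x right, y down, z forward; pixel columns grow to the right and rows downward; lengths in m; the calibration is good to about 2 mm. A picture is of the moment at which its call begins: read the wrist's pose just before it. camera_info takes no time and is no camera call.
- robot.close_job(): hands the job in, once; it reports no verdict.
The state is a dict: "time": time; "joint_positions": joint angles; "qvel": joint speeds; "joint_torque": joint torques, N m; "tool_pos": TCP position; "ee_rot": TCP orientation; "wrist_force": force on the tool from outside, world axes, zero at the start; "wrist_torque": the same for the moment, N m; "width": finger opening in m.
Only numpy, scipy, OpenCV 4.12 (cv2) and the standard library are available. Lean on these libraries where they do the work, as an engineer would, in place of code of your own. Each camera call takes 0.05 s, during which the arm holds its last target.

### The job

Nest the three empty steel parts trays, largest to smallest, sliding them over the cart top rather than lifting them: first slide the middle tray nose first into the mouth of the big fixed tray until it is fully home against the end wall. Then tip the standing tub over the edge of the cart top so that it lies on its floor, and slide it nose first into the middle tray until it is fully home. Leave the bolts, spacer ring, mallet head and brake casting where they are.

Things in the scene. Friction and masses are not known exactly. Their poses are not given: they have to be found in the camera images.
- cart_top: fixed dented aluminium plate lying on the bench, 330 (x) by 580 (y) and 10 thick: its top is 10 above the bench. Origin: centre of its underside; z up. Its y axis points from the end where the tub stands towards the end with the big tray.
- big_tray: largest sheet-steel tray, bolted onto the cart top, immovable. 156 wide (x), 133 long (y), 60 high outside; walls and flat floor 3 thick, 150 wide inside. Open at the top and at its -y end (mouth, facing the other trays), closed at +y. Origin: centre of its underside. The middle tray is fully home when its origin is at y = +1.5, z = +3 in this frame.
- big_end (a point): on the big tray: middle of the inner face of its closed end wall, 63.5 along +y from its origin and 30 above its underside; axes as the big tray's.
- mid_tray: middle tray, loose, sheet steel 3 thick, about 0.5 kg, on its floor on the cart top. 138 wide (x), 124 long (y), 50 high outside, 132 wide inside. Open at the top and -y end (mouth), closed at +y (nose), nose towards the big tray within 0.3 rad. Origin: centre of underside, z up. It slides when pushed inside against the nose wall. Tub fully home: point tub_floor at y = +9, z = +3 in this frame.
- mid_nose (a point): on the middle tray: middle of the inner face of its nose wall, 59 along +y from its origin, 30 above its underside. The nose corners are clipped (14 at 45 degrees), leaving the wall about 106 wide and flat inside. Over its last 22 the floor sweeps up by 10 like a ski, so the nose rides over the 3 high floor edge of the big tray; inside, the floor is 13 high at the nose wall.
- tub: smallest tray, a loose four-walled tub, 0.35 kg, standing on its square rear end on the bench beside the cart top's -y edge (gap about 5 to 12): 114 wide, 44 deep, 100 tall, open top facing away from the cart top. Pushed high it tips over the 10 high edge, flat onto the cart top. Origin: centre of the end it stands on. y = floor's outward normal (down when lying), z = rear to nose (up at start).
- tub_floor (a point): on the tub: centre of the outside of its floor, 50 from its rear end and 50 from its nose; axes as the tub's (z towards the nose, x across). Lying on its floor the tub is 114 wide, 100 long, 44 high, walls and floor 3 thick, open at the top.
- tub_nose (a point): on the tub: middle of the inner face of its nose wall, 47 along the tub's z from tub_floor and 25 above the underside when lying. Its nose is upswept (10 over the last 22) and its corners clipped (14 at 45 degrees) like the middle tray's, leaving the wall about 82 wide and flat inside; the tub is 108 wide inside behind it.
- bolt_a: one of two hex-headed steel bolts with a nut, 110 long, 30 across flats, lying on the cart top beside the far edge; origin under its middle, y along it. Bystander.
- bolt_b: the other hex-headed bolt with nut, same size, also near the far edge of the cart top; origin under its middle, y along it. Bystander.
- spacer: green plastic spacer ring, 50 across, 14 high, flat on the cart top near its robot-side edge; origin under its centre. Bystander.
- mallet_head: yellow nylon mallet head, a cylinder 60 across, standing 95 high on the bench behind the cart top; origin under its centre. Bystander.
- brake_head: rusted brake head casting fragment, 50 x 150 x 85 high, on the bench behind the cart top; origin under its middle. Bystander.
Things that resemble listed ones, but are neither listed nor needed, are in the scene too. Leave any green look-alike of the mid_tray alone.

How it is judged:
On the way, in this order (a step that is already met when the one before it is completed fails the run):
1. the middle tray is fully home in the big tray, flat on its floor (y of mid_tray in the frame of big_tray between -0.0065 and 0.006 m and x of mid_tray in the frame of big_tray between -0.012 and 0.012 m and z of mid_tray in the frame of big_tray below 0.007 m and angle between mid_tray's own z axis and vertical below 0.06 rad and angle between the y axis of mid_tray and the y axis of big_tray, either way round below 0.15 rad), for 0.2 s.
2. the tub lies on its floor on the cart top, open top up (angle between tub's own y axis and vertical above 3.05 rad and z of tub_floor in the frame of cart_top below 0.025 m), for 0.2 s.
3. the tub is fully home in the middle tray (angle between tub's own y axis and vertical above 3.05 rad and y of tub_floor in the frame of mid_tray between 0.001 and 0.0135 m and x of tub_floor in the frame of mid_tray between -0.014 and 0.014 m and z of tub_floor in the frame of mid_tray below 0.008 m and angle between the z axis of tub and the y axis of mid_tray, either way round below 0.22 rad), for 0.2 s.
At the end, for the whole second after the job is handed in: The middle tray sits flat in the big tray with its nose within 8 mm of the end wall, and the tub lies on its floor, open top up, flat in the middle tray with its nose within 8 mm of the middle tray's nose wall; both at rest (all of step 1 and all of step 3 and linear speed of each of mid_tray, tub below 0.02 m/s); the robot touches nothing.
It fails at once if the middle tray is lifted more than 40 mm off the cart top (z of mid_tray in the frame of cart_top above 0.05 m).
It fails at once if the tub is lifted (the middle of its floor more than 110 mm above the bench) (height (world z) of tub_floor above 0.11 m).
It fails at once if a bolt, the spacer ring, the mallet head or the brake casting is moved more than 25 mm (distance of any of bolt_a, bolt_b, spacer, mallet_head, brake_head from where it was at the start of the episode above 0.025 m).
It also fails if it takes over 72 s, if anything falls off the work surface, if the arm or the gripper's body presses on something with over 40 N, if the wrist force passes 120 N, or if a joint passes its speed limit or range.

## Working session

There is one attempt and no reset: what is moved stays moved. The work goes in short steps, Python scripts to look and compute and a shell command to move; the robot and the scene stay as the last step left them, time stands still between calls to the robot, and variables do not carry over. Pictures are saved under pics/ and viewed, and the job is handed in when it is done.

```bash
ls; mkdir -p pics; python3 - <<'E'
from bench import robot
import cv2,numpy as np
o=robot.get_obs()
for k,v in o.items(): print(k,np.round(v,4))
for n in ["scene","top","wrist"]:
    p,d=robot.snapshot(n); cv2.imwrite(f"pics/{n}0.png",p); np.save(f"pics/{n}0.npy",d)
    c=robot.camera_info(n); print(n,{k:np.round(v,4).tolist() for k,v in c.items()})
E
```

```text
pics
time 0.0
joint_positions [ 1.1239  0.0879  1.3723 -0.      1.6836 -0.1031]
qvel [ 0.0013  0.0002 -0.0005 -0.001  -0.0012 -0.0012]
joint_torque [ 4.00000e-04 -3.40174e+01 -3.02434e+01  7.18000e-02  3.29000e-02
 -2.00000e-04]
tool_pos [0.1851 0.5173 0.2043]
ee_rot [-3.1414e+00  2.2000e-03  1.2270e+00]
wrist_force [-0.1799  0.7055 -0.0983]
wrist_torque [ 0.0288 -0.085  -0.0477]
width 0.0943
scene {'K': [[380.4139, 0.0, 281.1799], [0.0, 380.4139, 208.7009], [0.0, 0.0, 1.0]], 'dist': [-0.0704, 0.0, 0.0, 0.0, 0.0], 'extrinsics': [[-0.1725, 0.985, -0.0096, 0.1496], [0.6568, 0.1078, -0.7463, -0.2659], [-0.7341, -0.135, -0.6655, 1.3945], [0.0, 0.0, 0.0, 1.0]]}
top {'K': [[395.5535, 0.0, 271.5997], [0.0, 395.5535, 205.8483], [0.0, 0.0, 1.0]], 'dist': [-0.0165, 0.0, 0.0, 0.0, 0.0], 'extrinsics': [[0.0292, -0.9994, 0.0174, -0.0652], [-0.9813, -0.032, -0.19, 0.5008], [0.1904, -0.0115, -0.9816, 0.9244], [0.0, 0.0, 0.0, 1.0]]}
wrist {'K': [[327.7428, 0.0, 277.4059], [0.0, 327.7428, 206.4501], [0.0, 0.0, 1.0]], 'dist': [-0.0091, 0.0, 0.0, 0.0, 0.0], 'mount': [[1.0, -0.0003, -0.0001, -0.0006], [0.0004, 0.9631, 0.2692, -0.0775], [-0.0, -0.2692, 0.9631, -0.1785], [0.0, 0.0, 0.0, 1.0]]}
```

View pics/scene0.png

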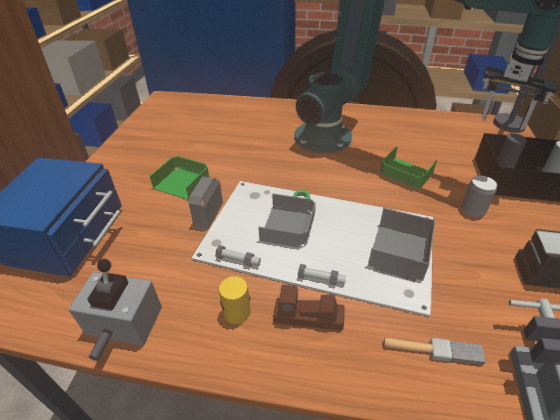

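View pics/top0.png

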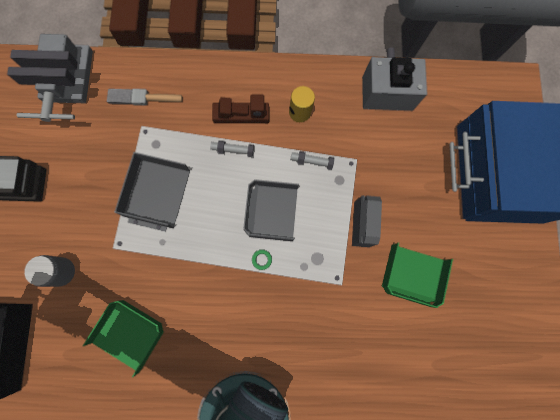

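View pics/wrist0.png

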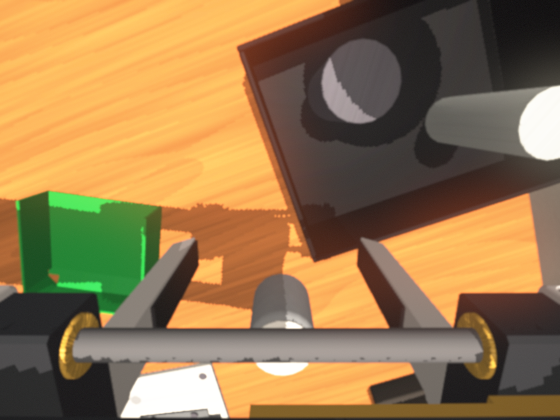

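```bash
cat > h.py <<'E'
import numpy as np,cv2
from bench import robot
from scipy.spatial.transform import Rotation as R
def cloud(n,d,T=None):
    c=robot.camera_info(n); K=np.array(c['K']);D=np.array(c['dist'])
    h,w=d.shape; u,v=np.meshgrid(np.arange(w),np.arange(h))
    p=cv2.undistortPoints(np.stack([u.ravel(),v.ravel()],1).astype(float)[:,None],K,D)[:,0]
    P=np.c_[p*d.ravel()[:,None],d.ravel()]
    if T is None: T=np.linalg.inv(np.array(c['extrinsics']))
    W=P@T[:3,:3].T+T[:3,3]
    W[d.ravel()==0]=np.nan
    return W.reshape(h,w,3)
def wristT(o):
    T=np.eye(4);T[:3,:3]=R.from_euler('xyz',o['ee_rot']).as_matrix();T[:3,3]=o['tool_pos']
    return T@np.array(robot.camera_info('wrist')['mount'])
def proj(n,P):
    c=robot.camera_info(n);E=np.array(c['extrinsics'])
    return cv2.projectPoints(np.atleast_2d(P).astype(float),cv2.Rodrigues(E[:3,:3])[0],E[:3,3],np.array(c['K']),np.array(c['dist']))[0][:,0]
def pix_at_z(n,uv,z):
    c=robot.camera_info(n);T=np.linalg.inv(np.array(c['extrinsics']))
    p=cv2.undistortPoints(np.atleast_2d(uv).astype(float)[:,None],np.array(c['K']),np.array(c['dist']))[:,0]
    r=np.c_[p,np.ones(len(p))]@T[:3,:3].T
    return T[:3,3]+r*((z-T[2,3])/r[:,2])[:,None]
E
python3 - <<'E'
from h import *
p=cv2.imread('pics/top0.png')
a=p[120:290,110:245]; cv2.imwrite('pics/a.png',cv2.resize(a,None,fx=3.5,fy=3.5,interpolation=cv2.INTER_CUBIC))
a=p[140:290,240:390]; cv2.imwrite('pics/b.png',cv2.resize(a,None,fx=4,fy=4,interpolation=cv2.INTER_CUBIC))
W=cloud('top',np.load('pics/top0.npy'))
for n,(u,v) in dict(cart=(210,240),bigfl=(155,190),midfl=(270,212),tubtop=(374,205),tub2=(362,225)).items(): print(n,np.round(W[v,u],4))
E
```

```text
cart [0.4177 0.1019 0.0099]
bigfl [0.5414 0.25   0.0118]
midfl [ 0.4938 -0.0466  0.011 ]
tubtop [ 0.5024 -0.2887  0.1003]
tub2 [ 0.4566 -0.2636  0.0847]
```

View pics/a.png

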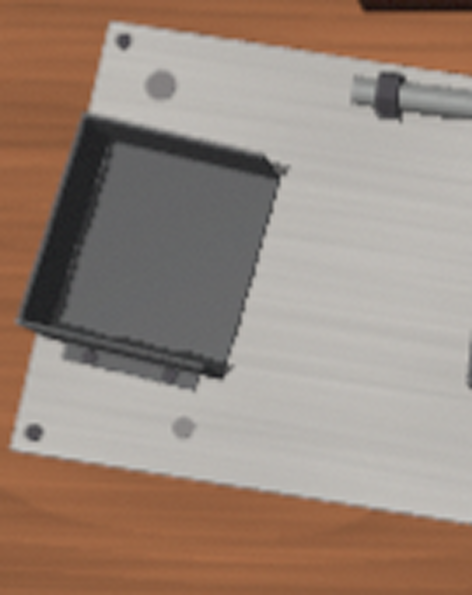

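View pics/b.png

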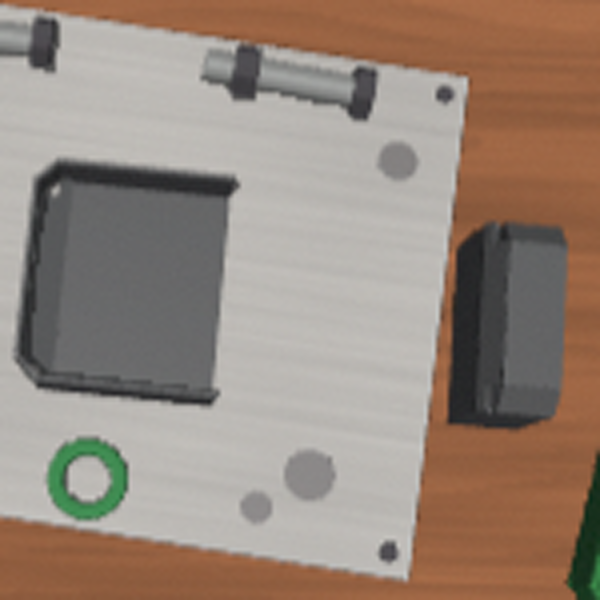

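```bash
python3 - <<'E'
from h import *
def A(l): return (np.array(l)+.5)/3.5-.5+[110,120]
def B(l): return (np.array(l)+.5)/4-.5+[240,140]
f=lambda n,P:print(n,np.round(P[:,:2],4).tolist())
f('cart left',pix_at_z('top',A([[110,22],[10,450]]),.01))
f('cart right',pix_at_z('top',B([[468,76],[408,580]]),.01))
f('big top: farclosed,nearclosed,farmouth,nearmouth',pix_at_z('top',A([[88,117],[20,323],[285,168],[228,374]]),.07))
f('mid mouth far,near',pix_at_z('top',B([[238,183],[215,402]]),.06))
f('mid nose clips: farwall,farnose,nearnose,nearwall',pix_at_z('top',B([[60,158],[37,182],[16,357],[40,385]]),.06))
f('tub base',pix_at_z('top',B([[450,423],[460,250]]),.0))
f('tub top',pix_at_z('top',B([[507,228],[567,230],[555,415],[492,415]]),.1))
W=cloud('top',np.load('pics/top0.npy'))
w=W.reshape(-1,3)
def rect(n,m):
    q=w[m,:2].astype(np.float32); r=cv2.minAreaRect(q); print(n,len(q),np.round(r[0],4),np.round(r[1],4),r[2])
x,y,z=w.T
rect('big>.055',(x>.38)&(x<.65)&(y>.12)&(y<.37)&(z>.055)&(z<.075))
rect('mid>.045',(x>.4)&(x<.6)&(y>-.14)&(y<.05)&(z>.045)&(z<.07))
rect('tub>.06',(x>.4)&(x<.6)&(y>-.35)&(y<-.2)&(z>.06)&(z<.12))
rect('tub>.09',(x>.4)&(x<.6)&(y>-.35)&(y<-.2)&(z>.09)&(z<.12))
rect('tub>.02',(x>.4)&(x<.6)&(y>-.35)&(y<-.2)&(z>.02)&(z<.12))
E
```

```text
cart left [[0.7148, 0.3024], [0.3895, 0.3438]]
cart right [[0.644, -0.2703], [0.3173, -0.2292]]
big top: farclosed,nearclosed,farmouth,nearmouth [[0.6196, 0.2906], [0.4715, 0.3229], [0.5871, 0.15], [0.4411, 0.1787]]
mid mouth far,near [[0.5539, -0.1157], [0.4186, -0.1041]]
mid nose clips: farwall,farnose,nearnose,nearwall [[0.566, -0.0059], [0.5504, 0.0076], [0.4419, 0.0159], [0.4255, 0.0008]]
tub base [[0.4162, -0.2583], [0.5289, -0.2659]]
tub top [[0.522, -0.2712], [0.522, -0.3066], [0.4128, -0.2971], [0.4117, -0.2607]]
big>.055 450 [0.5352 0.2471] [0.1351 0.1567] 78.32318115234375
mid>.045 303 [ 0.4949 -0.0472] [0.1234 0.1389] 85.67263793945312
tub>.06 1083 [ 0.4721 -0.2815] [0.0454 0.1147] 86.3340835571289
tub>.09 758 [ 0.4722 -0.2835] [0.0415 0.1079] 86.3340835571289
tub>.02 1270 [ 0.4718 -0.2815] [0.0457 0.1149] 85.9804458618164
```

```bash
cat > go.py <<'E'
import sys
from h import *
# usage: go.py x y z yawdeg ...  -> tool shift cm & spin from the current pose
o=robot.get_obs(); Rm=R.from_euler('xyz',o['ee_rot']).as_matrix()
print('t',o['time'],'pos',np.round(o['tool_pos'],4),'rpy',np.round(o['ee_rot'],4),'F',np.round(o['wrist_force'],1),'w',round(o['width'],4))
a=list(map(float,sys.argv[1:]))
for i in range(0,len(a),4):
    d=Rm.T@(np.array(a[i:i+3])-o['tool_pos'])*100
    s=-(np.deg2rad(a[i+3])-o['ee_rot'][2]); s=(s+np.pi)%(2*np.pi)-np.pi
    print(a[i:i+4],np.round(d,2),'spin',round(s,3))
E
python3 go.py .4976 -.0123 .2 -4.5  .4976 -.0123 .036 -4.5
```

```text
t 0.15 pos [0.1852 0.5174 0.2046] rpy [-3.1414e+00  1.7000e-03  1.2270e+00] F [ 1.1  0.2 -0.9] w 0.0941
[0.4976, -0.0123, 0.2, -4.5] [-39.34  47.27   0.52] spin 1.306
[0.4976, -0.0123, 0.036, -4.5] [-39.32  47.27  16.92] spin 1.306
```

```bash
python3 -m inch '-39.3 47.3 0.5 1.306 0.35;-39.3 47.3 0.5 1.306 0.35;-39.3 47.3 0.5 1.306 0.35;-39.3 47.3 0.5 1.306 0.35;-39.3 47.3 0.5 1.306 0.35;-39.3 47.3 0.5 1.306 0.35;-39.3 47.3 0.5 1.306 0.35;-39.3 47.3 0.5 1.306 0.35;-39.3 47.3 0.5 1.306 0.35;-39.3 47.3 0.5 1.306 0.35;-39.3 47.3 0.5 1.306 0.35;-39.3 47.3 0.5 1.306 0.35;-39.3 47.3 0.5 1.306 0.35;-39.3 47.3 0.5 1.306 0.35;-39.3 47.3 0.5 1.306 0.35;-39.3 47.3 0.5 1.306 0.35;-39.3 47.3 0.5 1.306 0.35;-39.3 47.3 0.5 1.306 0.35;-39.3 47.3 0.5 1.306 0.35'; python3 go.py .4976 -.0123 .2 -4.5  .4976 -.0123 .036 -4.5
python3 - <<'E'
from h import *
o=robot.get_obs();p,d=robot.snapshot('wrist');cv2.imwrite('pics/w1.png',p);np.save('pics/w1.npy',d)
W=cloud('wrist',d,wristT(o));x,y,z=W.reshape(-1,3).T
m=(x>.4)&(x<.6)&(y>-.14)&(y<.05)&(z>.045)&(z<.07)
r=cv2.minAreaRect(np.c_[x,y][m].astype(np.float32));print(r,m.sum())
E
```

```text
time: 1.73
tool_pos: [0.4975, -0.0108, 0.2002]
ee_rot: [3.141, 0.001, -0.077]
wrist_force: [-0.2, -0.1, -0.1]
width: 0.0613
t 1.7333 pos [ 0.4975 -0.0108  0.2002] rpy [ 3.1405e+00  9.0000e-04 -7.7400e-02] F [-0.2 -0.1 -0.1] w 0.0613
[0.4976, -0.0123, 0.2, -4.5] [0.02 0.15 0.02] spin 0.001
[0.4976, -0.0123, 0.036, -4.5] [ 0.04  0.13 16.42] spin 0.001
((0.49817001819610596, -0.02493598312139511), (0.07535229623317719, 0.13846206665039062), 85.87962341308594) 1317
```

View pics/w1.png

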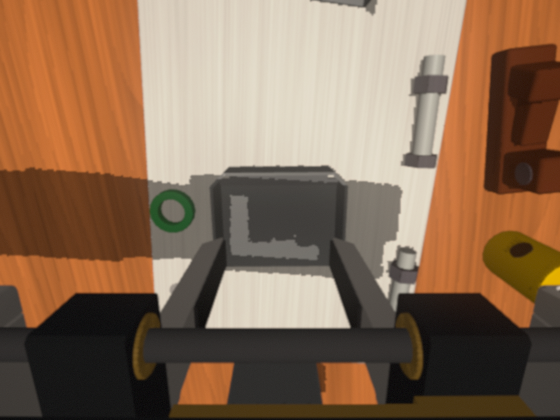

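```bash
python3 -m inch '0 0.2 4 0 0.35;0 0.2 8 0 0.35;0 0.2 11 0 0.35;0 0.2 14 0 0.35;0 0.2 16.4 0 0.35;0 0.2 16.4 0 0.35;0 0.2 16.4 0 0.35'
python3 go.py .5335 .3  .036 -12
```

```text
time: 2.37
tool_pos: [0.496, -0.0116, 0.0356]
ee_rot: [3.141, 0.003, -0.075]
wrist_force: [0.2, 0.1, 0.2]
width: 0.061
t 2.3667 pos [ 0.496  -0.0116  0.0356] rpy [ 3.1407  0.0033 -0.0751] F [0.2 0.1 0.2] w 0.061
[0.5335, 0.3, 0.036, -12.0] [  1.4  -31.36  -0.07] spin 0.134
```

```bash
cat > big.py <<'E'
import sys,subprocess
import numpy as np
c=np.array([.5352,.2471]);t=np.deg2rad(78);e=np.array([np.cos(t),np.sin(t)]);n=np.array([np.sin(t),-np.cos(t)])
a=list(map(float,sys.argv[1:]));out=[]
for i in range(0,len(a),4):
    p=c+a[i]*e+a[i+1]*n; out+=[str(p[0]),str(p[1]),str(a[i+2]),str(a[i+3])]
subprocess.run(['python3','go.py']+out)
E
python3 big.py -.23 .012 .036 -4.5 -.2 .0085 .036 -5 -.14 .002 .036 -8 -.1 0 .036 -11 -.08 0 .036 -12
```

```text
t 2.3667 pos [ 0.496  -0.0116  0.0356] rpy [ 3.1407  0.0033 -0.0751] F [0.2 0.1 0.2] w 0.061
[0.49911808232072097, 0.019631111541411568, 0.036, -4.5] [ 0.08 -3.14 -0.04] spin 0.003
[0.5019319164426854, 0.0497032304812879, 0.036, -5.0] [ 0.13 -6.16 -0.04] spin 0.012
[0.5080486584869812, 0.10974351251563168, 0.036, -8.0] [  0.29 -12.19  -0.05] spin 0.065
[0.5144088309182241, 0.1492852399266194, 0.036, -11.0] [  0.63 -16.18  -0.05] spin 0.117
[0.5185670647345793, 0.16884819194129552, 0.036, -12.0] [  0.9  -18.17  -0.06] spin 0.134
```

```bash
python3 -m inch '0 -1 0 0 0.35;0.1 -2 0 0 0.35;0.1 -3 0 0 0.35;0.1 -4 0 0 0.35;0.1 -5 0 0 0.35;0.1 -6 0 0.01 0.35;0.2 -7 0 0.02 0.35;0.2 -8 0 0.03 0.35;0.2 -9 0 0.035 0.35;0.2 -10 0 0.045 0.35;0.3 -11 0 0.055 0.35;0.3 -12 0 0.065 0.35;0.4 -13 0 0.075 0.35;0.45 -14 0 0.085 0.35;0.5 -15 0 0.1 0.35;0.6 -16 0 0.115 0.35;0.6 -16 0 0.115 0.35'
python3 - <<'E'
from h import *
p,d=robot.snapshot('top');cv2.imwrite('pics/t2.png',cv2.resize(p[110:300,100:360],None,fx=3,fy=3,interpolation=cv2.INTER_CUBIC))
E
```

```text
time: 3.78
tool_pos: [0.514, 0.1495, 0.0359]
ee_rot: [3.141, 0.003, -0.189]
wrist_force: [-0.3, -3.2, 2.4]
width: 0.0609
```

View pics/t2.png

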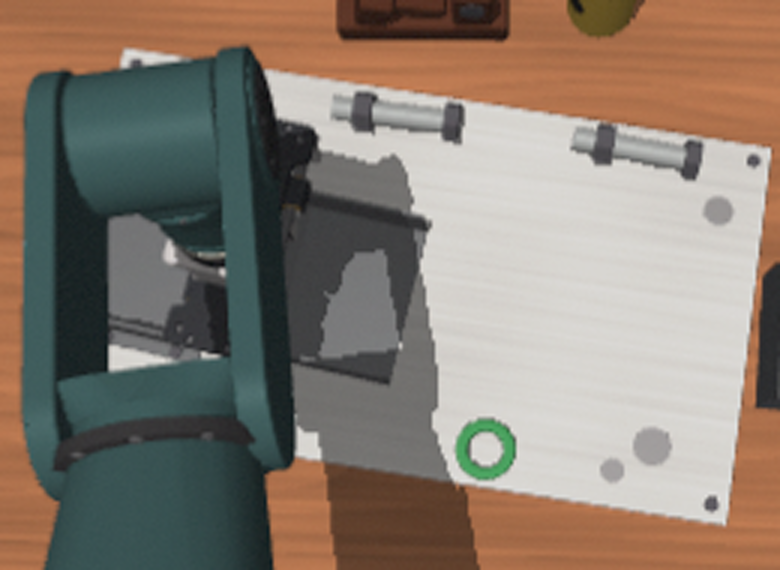

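```bash
python3 - <<'E'
from h import *
q=(np.array([[429,226],[390,382]])+.5)/3-.5+[100,110]
P=pix_at_z('top',q,.06)[:,:2];print(P)
c=np.array([.5352,.2471]);t=np.deg2rad(78);e=np.array([np.cos(t),np.sin(t)]);n=np.array([np.sin(t),-np.cos(t)])
m=P.mean(0);v=P[0]-P[1];h=np.arctan2(v[1],v[0])+np.pi/2;print(np.rad2deg(h))
m=m+.062*np.array([np.cos(h),np.sin(h)]);print('mid centre in big s,lat',(m-c)@e,(m-c)@n)
o=robot.get_obs();p,d=robot.snapshot('wrist');cv2.imwrite('pics/w3.png',p)
E
```

```text
[[0.55015748 0.02285552]
 [0.42133424 0.04837418]]
78.79530267566966
mid centre in big s,lat -0.15515175888482832 -0.0052637871717484816
```

View pics/w3.png

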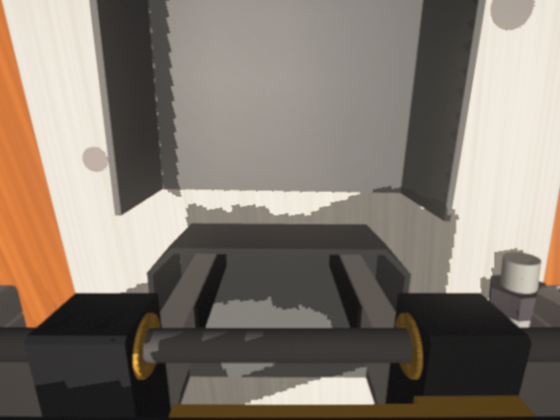

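```bash
python3 big.py -.07 .001 .036 -12 .0 .001 .036 -12 .04 .001 .036 -12 .051 .001 .036 -12
```

```text
t 3.8833 pos [0.5138 0.1487 0.0355] rpy [-3.1415  0.0035 -0.1886] F [ 0.3 -0.4 -0.5] w 0.0609
[0.5216243292434907, 0.17842175625781584, 0.036, -12.0] [ 0.21 -3.06 -0.05] spin 0.021
[0.5361781476007338, 0.24689208830918222, 0.036, -12.0] [  0.36 -10.06  -0.05] spin 0.021
[0.5444946152334442, 0.2860179923385345, 0.036, -12.0] [  0.44 -14.06  -0.05] spin 0.021
[0.5467816438324395, 0.29677761594660634, 0.036, -12.0] [  0.47 -15.16  -0.05] spin 0.021
```

```bash
python3 -m inch '0.1 -1 0 0.01 0.35;0.2 -2 0 0.02 0.35;0.2 -3 0 0.02 0.35;0.2 -4 0 0.02 0.35;0.25 -5 0 0.02 0.35;0.3 -6 0 0.02 0.35;0.3 -7 0 0.02 0.35;0.3 -8 0 0.02 0.35;0.35 -9 0 0.02 0.35;0.35 -10 0 0.02 0.35;0.4 -11 0 0.02 0.35;0.4 -12 0 0.02 0.35;0.4 -13 0 0.02 0.35;0.4 -13.5 0 0.02 0.35'; python3 big.py .051 .001 .036 -12
```

```text
time: 5.05
tool_pos: [0.5432, 0.2822, 0.0356]
ee_rot: [-3.141, 0.003, -0.208]
wrist_force: [-0.7, -2.8, 2.2]
width: 0.0612
t 5.05 pos [0.5432 0.2822 0.0356] rpy [-3.1409  0.0034 -0.2078] F [-0.7 -2.8  2.2] w 0.0612
[0.5467816438324395, 0.29677761594660634, 0.036, -12.0] [ 0.05 -1.5  -0.04] spin 0.002
```

Smooth; now ease to the end wall.

```bash
python3 -m inch '0 -0.3 0 0 0.35;0 -0.6 0 0 0.35;0 -0.9 0 0 0.35;0 -1.2 0 0 0.35;0 -1.3 0 0 0.35'; python3 -m inch '0 -0.2 0 0 0.35;0 -0.4 0 0 0.35;0 -0.4 0 0 0.35';python3 big.py .051 .001 .036 -12
```

```text
time: 5.47
tool_pos: [0.5453, 0.2924, 0.0355]
ee_rot: [3.136, 0.004, -0.208]
wrist_force: [-2.8, -9.9, 4.4]
width: 0.0614
time: 5.72
tool_pos: [0.5454, 0.2925, 0.0356]
ee_rot: [3.128, 0.005, -0.209]
wrist_force: [-3.7, -11.6, 5.3]
width: 0.0614
t 5.7167 pos [0.5454 0.2925 0.0356] rpy [ 3.1281  0.0055 -0.2089] F [ -3.7 -11.6   5.3] w 0.0614
[0.5467816438324395, 0.29677761594660634, 0.036, -12.0] [ 0.05 -0.45 -0.05] spin 0.001
```

```bash
python3 - <<'E'
from h import *
o=robot.get_obs();p,d=robot.snapshot('wrist');cv2.imwrite('pics/w4.png',p);W=cloud('wrist',d,wristT(o))
c=np.array([.5352,.2471]);t=np.deg2rad(78);e=np.array([np.cos(t),np.sin(t)]);n=np.array([np.sin(t),-np.cos(t)])
for col in (250,278,300):
  for v in range(120,300,6):
    q=W[v,col];print(col,v,np.round([(q[:2]-c)@e,(q[:2]-c)@n,q[2]],4))
E
```

```text
250 120 [ 0.1206 -0.0163 -0.001 ]
250 126 [ 0.1169 -0.0163 -0.0002]
250 132 [ 0.1132 -0.0163  0.0007]
250 138 [ 1.094e-01 -1.640e-02 -1.000e-04]
250 144 [ 0.1055 -0.0167 -0.0015]
250 150 [ 0.1017 -0.0167 -0.001 ]
250 156 [ 0.0978 -0.0168 -0.0011]
250 162 [ 0.0939 -0.0169 -0.0008]
250 168 [ 0.0899 -0.017  -0.0011]
250 174 [ 0.0861 -0.017  -0.0002]
250 180 [ 0.0822 -0.0171  0.0002]
250 186 [ 0.0778 -0.0173 -0.0013]
250 192 [ 0.0759 -0.0165  0.008 ]
250 198 [ 0.0723 -0.0165  0.0095]
250 204 [ 0.0682 -0.0166  0.0092]
250 210 [ 0.0642 -0.0167  0.0095]
250 216 [ 0.0644 -0.0156  0.0224]
250 222 [ 0.0635 -0.0149  0.031 ]
250 228 [ 0.0641 -0.0138  0.043 ]
250 234 [ 0.0638 -0.0131  0.0512]
250 240 [ 0.0646 -0.0122  0.0615]
250 246 [ 0.0641 -0.0117  0.0678]
250 252 [ 0.0618 -0.0116  0.0697]
250 258 [ 0.0328 -0.0169  0.0151]
250 264 [ 0.0288 -0.017   0.0158]
250 270 [ 0.0248 -0.017   0.0165]
250 276 [ 0.0206 -0.0171  0.0171]
250 282 [ 0.0162 -0.0171  0.0172]
250 288 [ 0.012  -0.0172  0.0177]
250 294 [ 0.0085 -0.0171  0.0194]
278 120 [ 0.1206  0.0014 -0.0009]
278 126 [ 0.1169  0.0014 -0.0005]
278
[... 1145 characters left out ...]
0.0158 -0.0002]
300 168 [ 0.09    0.0159 -0.0011]
300 174 [ 0.086  0.016 -0.001]
300 180 [0.0822 0.016  0.0004]
300 186 [0.0796 0.0157 0.0068]
300 192 [0.0763 0.0156 0.0094]
300 198 [0.0725 0.0156 0.0098]
300 204 [0.0683 0.0157 0.0091]
300 210 [0.0639 0.0159 0.0083]
300 216 [0.0642 0.0151 0.0216]
300 222 [0.0641 0.0144 0.0325]
300 228 [0.0641 0.0138 0.0427]
300 234 [0.064  0.0132 0.0517]
300 240 [0.0644 0.0127 0.0608]
300 246 [0.0636 0.0123 0.0666]
300 252 [0.0616 0.0122 0.0692]
300 258 [0.0332 0.016  0.0158]
300 264 [0.0293 0.0161 0.0167]
300 270 [0.0246 0.0162 0.0159]
300 276 [0.0204 0.0162 0.0164]
300 282 [0.0164 0.0163 0.0172]
300 288 [0.0118 0.0164 0.0171]
300 294 [0.0085 0.0163 0.0192]
```

View pics/w4.png

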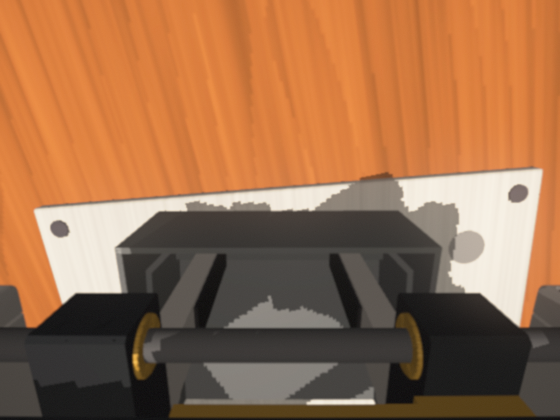

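```bash
python3 -m inch '0 1 0 0 0.35;0 1.5 -2 0 0.35;0 1.5 -6 0 0.5;0 1.5 -10 0 0.5;0 1.5 -14 0 0.5;0 1.5 -14 0 0.5'; python3 go.py .469 -.3265 .19 -3.8
python3 - <<'E'
from h import *
W=cloud('top',np.load('pics/top0.npy'))
print('spacer',W[249,262],W[269,262],'bolt',W[167,315],'green',np.nanmax(W[240:310,385:455,2]),W[245,395],W[268,449],W[300,440],W[275,388])
E
```

```text
time: 6.27
tool_pos: [0.5477, 0.2822, 0.1868]
ee_rot: [3.142, -0.009, -0.208]
wrist_force: [0.2, 0.7, 1.7]
width: 0.047
t 6.2667 pos [0.5477 0.2822 0.1868] rpy [ 3.1415 -0.0095 -0.2085] F [0.2 0.7 1.7] w 0.047
[0.469, -0.3265, 0.19, -3.8] [ 4.9  61.18 -0.27] spin -0.142
spacer [ 0.39806833 -0.02949177  0.02418516] [ 0.34926603 -0.03113585  0.0237823 ] bolt [ 0.61750889 -0.16072331  0.00909306] green 0.05415029577978281 [ 0.41709165 -0.35755135  0.03305912] [ 0.36363414 -0.48095091  0.05172724] [ 0.2873536  -0.46229222  0.03570293] [ 0.34339007 -0.33762396  0.0350734 ]
```

```bash
python3 -m inch '4.9 61.2 -0.3 -0.142 0.5;4.9 61.2 -0.3 -0.142 0.5;4.9 61.2 -0.3 -0.142 0.5;4.9 61.2 -0.3 -0.142 0.5;4.9 61.2 -0.3 -0.142 0.5;4.9 61.2 -0.3 -0.142 0.5;4.9 61.2 -0.3 -0.142 0.5;4.9 61.2 -0.3 -0.142 0.5;4.9 61.2 -0.3 -0.142 0.5;4.9 61.2 -0.3 -0.142 0.5;4.9 61.2 -0.3 -0.142 0.5;4.9 61.2 -0.3 -0.142 0.5;4.9 61.2 -0.3 -0.142 0.5;4.9 61.2 -0.3 -0.142 0.5;4.9 61.2 -0.3 -0.142 0.5;4.9 61.2 -0.3 -0.142 0.5;4.9 61.2 -0.3 -0.142 0.5;4.9 61.2 -0.3 -0.142 0.5'; python3 go.py .469 -.3265 .086 -3.8
python3 - <<'E'
from h import *
o=robot.get_obs()
p,d=robot.snapshot('top');cv2.imwrite('pics/t5.png',p);np.save('pics/t5.npy',d)
a=p[120:260,110:230]; cv2.imwrite('pics/t5a.png',cv2.resize(a,None,fx=4.2,fy=4.2,interpolation=cv2.INTER_CUBIC))
W=cloud('top',d);x,y,z=W.reshape(-1,3).T
c=np.array([.5352,.2471]);t=np.deg2rad(78);e=np.array([np.cos(t),np.sin(t)]);n=np.array([np.sin(t),-np.cos(t)])
for v,u in ((190,165),(200,160),(190,175)): q=W[v,u];print(v,u,q)
E
```

```text
time: 7.77
tool_pos: [0.4694, -0.3258, 0.1899]
ee_rot: [-3.141, -0.011, -0.066]
wrist_force: [-0.2, 0.4, -0.3]
width: 0.0469
t 7.7667 pos [ 0.4694 -0.3258  0.1899] rpy [-3.1415 -0.0105 -0.0662] F [-0.2  0.4 -0.3] w 0.0469
[0.469, -0.3265, 0.086, -3.8] [-0.14  0.07 10.39] spin 0.0
190 165 [0.54187011 0.22397875 0.0134418 ]
200 160 [0.51535917 0.23459767 0.01338181]
190 175 [0.54255674 0.19827063 0.01412615]
```

View pics/t5a.png

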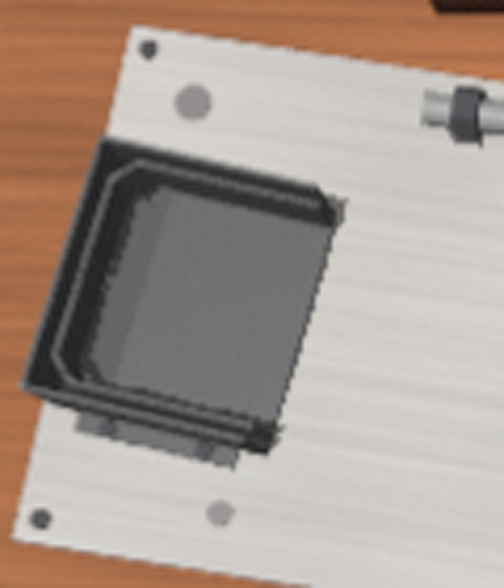

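View pics/t5.png

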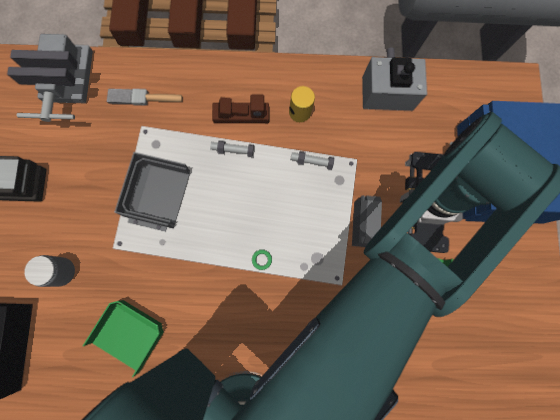

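```bash
python3 - <<'E'
from h import *
p=cv2.imread('pics/t5.png')
cv2.imwrite('pics/t5b.png',cv2.resize(p[145:235,112:170],None,fx=9,fy=9,interpolation=cv2.INTER_LANCZOS4)[:600])
E
```

```text
(no output)
```

View pics/t5b.png

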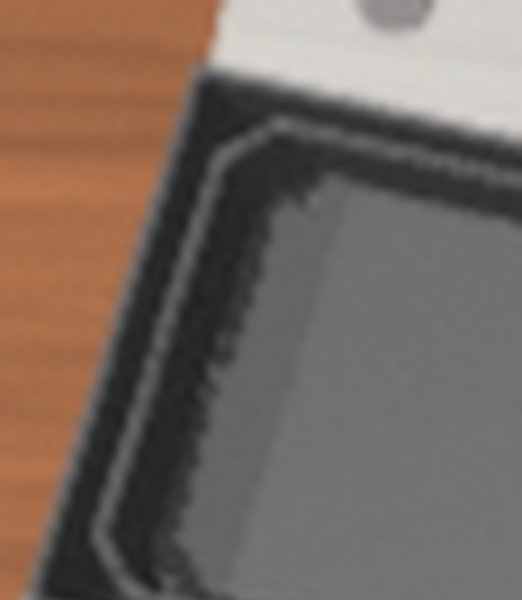

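```bash
python3 - <<'E'
from h import *
f=lambda l:(np.array(l)+.5)/9-.5+[112,145]
t=np.deg2rad(78);e=np.array([np.cos(t),np.sin(t)])
b=pix_at_z('top',f([[195,80],[40,590]]),.07)[:,:2];m=pix_at_z('top',f([[210,185],[97,525]]),.063)[:,:2]
print(b@e,m@e, (b@e).mean()-(m@e).mean())
for q in (b,m):
  v=q[0]-q[1];print(np.rad2deg(np.arctan2(v[1],v[0]))+90)
E
```

```text
[0.41655596 0.41376962] [0.40642073 0.40730446] 0.008300194999128818
79.0997527780312
77.48303656796585
```

```bash
python3 big.py .028 .001 .19 -12  .028 .001 .038 -12 .047 .001 .038 -12
```

```text
t 7.8167 pos [ 0.4695 -0.3254  0.1902] rpy [ 3.1413 -0.0105 -0.0652] F [-0.3  1.  -0.8] w 0.0471
[0.5419996749436311, 0.2742802211297288, 0.19, -12.0] [ 3.330e+00 -6.031e+01  3.000e-02] spin 0.144
[0.5419996749436311, 0.2742802211297288, 0.038, -12.0] [  3.17 -60.31  15.23] spin 0.144
[0.5459499970691685, 0.2928650255436711, 0.038, -12.0] [  3.44 -62.19  15.23] spin 0.144
```

```bash
python3 -m inch '3.3 -60.3 0 0.144 0.35;3.3 -60.3 0 0.144 0.35;3.3 -60.3 0 0.144 0.35;3.3 -60.3 0 0.144 0.35;3.3 -60.3 0 0.144 0.35;3.3 -60.3 0 0.144 0.35;3.3 -60.3 0 0.144 0.35;3.3 -60.3 0 0.144 0.35;3.3 -60.3 0 0.144 0.35;3.3 -60.3 0 0.144 0.35;3.3 -60.3 0 0.144 0.35;3.3 -60.3 0 0.144 0.35;3.3 -60.3 0 0.144 0.35;3.3 -60.3 0 0.144 0.35;3.3 -60.3 0 0.144 0.35;3.2 -60.3 4 0.144 0.35;3.2 -60.3 8 0.144 0.35;3.2 -60.3 12 0.144 0.35;3.2 -60.3 15.1 0.144 0.35;3.2 -60.3 15.1 0.144 0.35'; python3 big.py .047 .001 .038 -12
```

```text
time: 9.48
tool_pos: [0.5352, 0.2737, 0.0309]
ee_rot: [3.135, 0.003, -0.206]
wrist_force: [-0.8, -0.5, -1.2]
width: 0.061
t 9.4833 pos [0.5352 0.2737 0.0309] rpy [ 3.1348e+00  3.0000e-03 -2.0620e-01] F [-0.8 -0.5 -1.2] w 0.061
[0.5459499970691685, 0.2928650255436711, 0.038, -12.0] [ 0.66 -2.09 -0.73] spin 0.003
```

```bash
python3 -m inch '0.5 -0.5 -0.5 0 0.35;0.6 -1 -0.6 0 0.35;0.6 -1.6 -0.6 0 0.35;0.6 -2 -0.6 0 0.35;0.6 -2.4 -0.6 0 0.35;0.6 -2.8 -0.6 0 0.35;0.6 -3.2 -0.6 0 0.35;0.6 -3.2 -0.6 0 0.35';python3 big.py .047 .001 .038 -12
```

```text
time: 10.15
tool_pos: [0.5474, 0.2946, 0.0398]
ee_rot: [3.115, 0.002, -0.207]
wrist_force: [-7.2, -24.8, 13.9]
width: 0.0609
t 10.15 pos [0.5474 0.2946 0.0398] rpy [ 3.1154e+00  1.6000e-03 -2.0710e-01] F [ -7.2 -24.8  13.9] w 0.0609
[0.5459499970691685, 0.2928650255436711, 0.038, -12.0] [-0.1   0.2   0.19] spin 0.002
```

```bash
python3 -m inch '0 0.8 0 0 0.35;0 1.2 -2 0 0.35;0 1.2 -6 0 0.5;0 1.2 -10 0 0.5;0 1.2 -14 0 0.5;0 1.2 -15 0 0.5'; python3 go.py .469 -.3265 .19 -3.8
python3 - <<'E'
from h import *
o=robot.get_obs();p,d=robot.snapshot('wrist');cv2.imwrite('pics/w6.png',p)
E
```

```text
time: 10.65
tool_pos: [0.5494, 0.2889, 0.2007]
ee_rot: [3.126, -0.012, -0.207]
wrist_force: [0.4, -0.7, 1.1]
width: 0.0473
t 10.65 pos [0.5494 0.2889 0.2007] rpy [ 3.1261 -0.012  -0.2068] F [ 0.4 -0.7  1.1] w 0.0473
[0.469, -0.3265, 0.19, -3.8] [ 4.75 61.85  2.09] spin -0.14
```

View pics/w6.png

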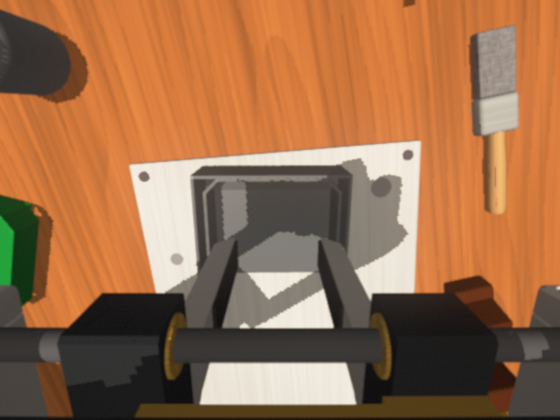

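```bash
python3 -m inch '4.8 61.9 1 -0.142 0.5;4.8 61.9 1 -0.142 0.5;4.8 61.9 1 -0.142 0.5;4.8 61.9 1 -0.142 0.5;4.8 61.9 1 -0.142 0.5;4.8 61.9 1 -0.142 0.5;4.8 61.9 1 -0.142 0.5;4.8 61.9 1 -0.142 0.5;4.8 61.9 1 -0.142 0.5;4.8 61.9 1 -0.142 0.5;4.8 61.9 1 -0.142 0.5;4.8 61.9 1 -0.142 0.5;4.8 61.9 1 -0.142 0.5;4.8 61.9 1 -0.142 0.5;4.8 61.9 1 -0.142 0.5;4.8 61.9 1 -0.142 0.5;4.8 61.9 1 -0.142 0.5'; python3 go.py .469 -.3265 .086 -3.8
python3 - <<'E'
from h import *
p,d=robot.snapshot('top');cv2.imwrite('pics/t7.png',p)
cv2.imwrite('pics/t7b.png',cv2.resize(p[145:235,112:170],None,fx=9,fy=9,interpolation=cv2.INTER_LANCZOS4)[:600])
o=robot.get_obs();p,d=robot.snapshot('wrist');cv2.imwrite('pics/w7.png',p)
E
```

```text
time: 12.12
tool_pos: [0.4688, -0.328, 0.1988]
ee_rot: [3.126, -0.009, -0.068]
wrist_force: [-0.1, -0.0, 0.3]
width: 0.0466
t 12.1167 pos [ 0.4688 -0.328   0.1988] rpy [ 3.1264 -0.0087 -0.068 ] F [-0.1 -0.   0.3] w 0.0466
[0.469, -0.3265, 0.086, -3.8] [-0.09 -0.32 11.28] spin -0.002
```

View pics/t7b.png

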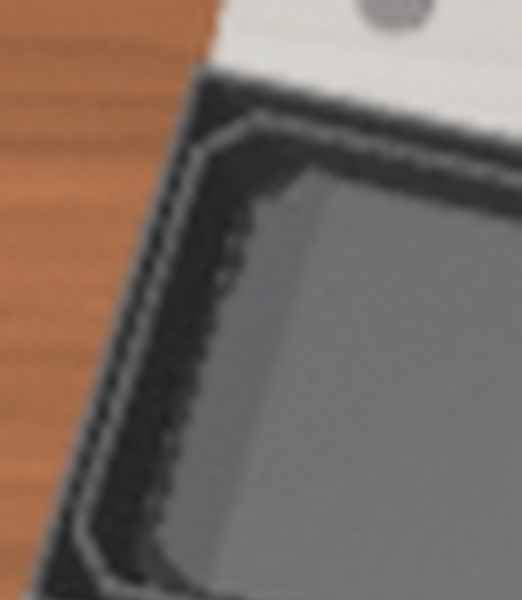

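View pics/w7.png

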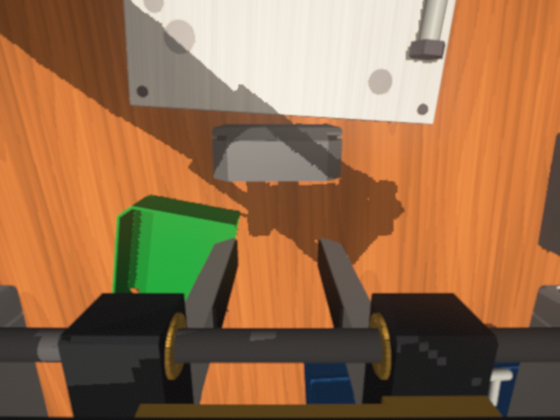

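```bash
python3 -m inch '0 -0.1 4 0 0.5;0 -0.2 8 0 0.5;0 -0.3 11.2 0 0.5;0 -0.3 11.2 0 0.5'; python3 go.py .4755 -.26 .086 -3.8
```

```text
time: 12.55
tool_pos: [0.467, -0.3189, 0.0792]
ee_rot: [3.136, 0.003, -0.062]
wrist_force: [-1.4, 0.8, -1.0]
width: 0.0471
t 12.55 pos [ 0.467  -0.3189  0.0792] rpy [ 3.1358e+00  2.9000e-03 -6.1500e-02] F [-1.4  0.8 -1. ] w 0.0471
[0.4755, -0.26, 0.086, -3.8] [ 0.49 -5.93 -0.71] spin 0.005
```

```bash
python3 -m inch '0 -0.6 -0.6 0 0.5;0.1 -1.2 -0.6 0 0.5;0.1 -1.6 -0.6 0 0.5;0.1 -2 -0.6 0 0.5;0.2 -2.4 -0.6 0 0.5;0.2 -2.8 -0.6 0 0.5;0.2 -3.2 -0.6 0 0.5;0.2 -3.6 -0.6 0 0.5'; python3 - <<'E'
from h import *
p,d=robot.snapshot('scene');cv2.imwrite('pics/s8.png',cv2.resize(p[150:300,150:350],None,fx=4,fy=4))
E
```

```text
time: 13.22
tool_pos: [0.4714, -0.2828, 0.0854]
ee_rot: [3.136, 0.002, -0.062]
wrist_force: [-1.1, -0.2, -0.4]
width: 0.047
```

View pics/s8.png

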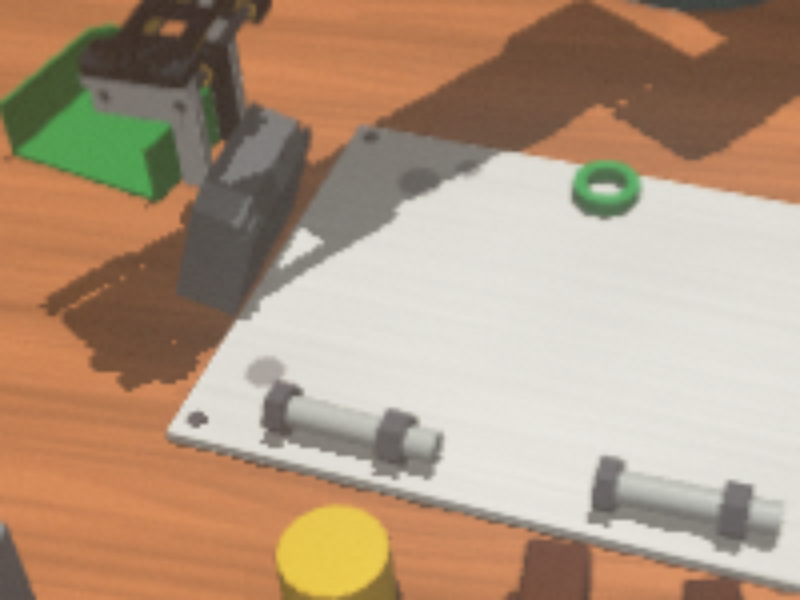

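```bash
python3 -m inch '0.1 -0.5 0 0 0.5;0.1 -1 0 0 0.5;0.1 -1.4 0 0 0.5;0.2 -1.8 0 0 0.5;0.2 -2.2 0 0 0.5;0.2 -2.6 0 0 0.5;0.2 -2.9 0 0 0.5;0.2 -2.9 0 0 0.5;0.2 -2.9 0 0 0.5'; python3 - <<'E'
from h import *
p,d=robot.snapshot('scene');cv2.imwrite('pics/s9.png',cv2.resize(p[150:300,150:350],None,fx=4,fy=4))
E
```

```text
time: 14.02
tool_pos: [0.4751, -0.2531, 0.085]
ee_rot: [3.136, 0.003, -0.061]
wrist_force: [-0.6, -0.3, -0.4]
width: 0.047
```

View pics/s9.png

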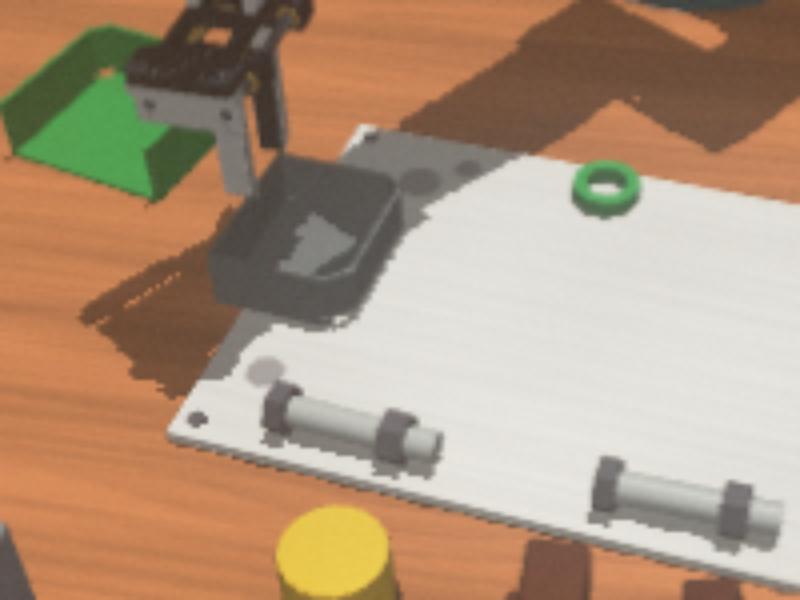

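```bash
python3 - <<'E'
from h import *
for n in('top','wrist'):
  o=robot.get_obs();p,d=robot.snapshot(n);cv2.imwrite(f'pics/{n}10.png',p)
  W=cloud(n,d,wristT(o) if n=='wrist' else None);x,y,z=W.reshape(-1,3).T
  m=(x>.39)&(x<.56)&(y>-.28)&(y<-.1)&(z>.040)&(z<.06)
  print(n,m.sum(),cv2.minAreaRect(np.c_[x,y][m].astype(np.float32)))
p=cv2.imread('pics/top10.png');cv2.imwrite('pics/t10.png',cv2.resize(p[150:280,290:390],None,fx=4.5,fy=4.5,interpolation=cv2.INTER_CUBIC))
E
```

```text
top 149 ((0.4873667061328888, -0.2056027203798294), (0.10638455301523209, 0.09795891493558884), 10.205028533935547)
wrist 4593 ((0.4796435832977295, -0.22133810818195343), (0.1007191389799118, 0.1146882027387619), 82.17082214355469)
```

View pics/t10.png

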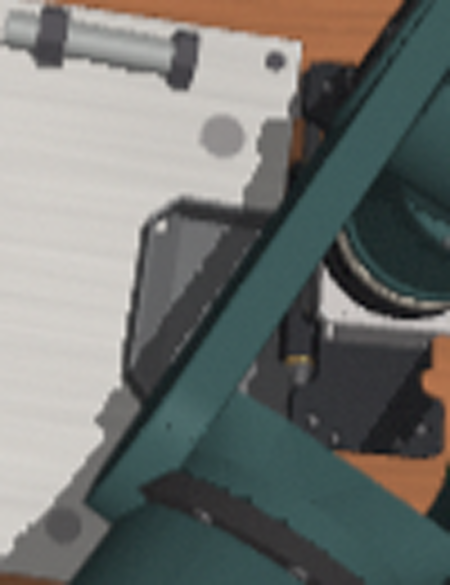

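View pics/wrist10.png

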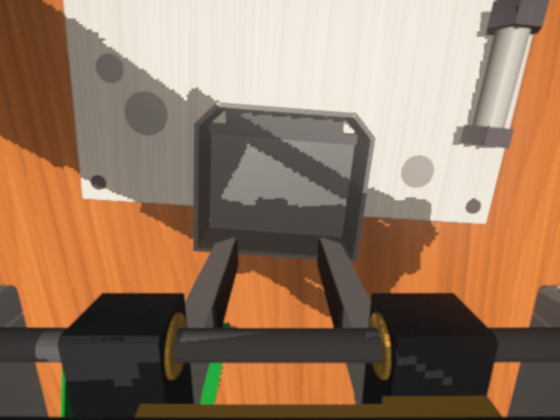

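```bash
python3 go.py .483 -.1966 .085 -7.8 .483 -.1966 .04 -7.8
```

```text
t 14.1667 pos [ 0.4751 -0.2534  0.085 ] rpy [ 3.1363e+00  2.7000e-03 -6.1200e-02] F [ 1.   0.3 -0.6] w 0.0469
[0.483, -0.1966, 0.085, -7.8] [ 0.44 -5.71 -0.03] spin 0.075
[0.483, -0.1966, 0.04, -7.8] [ 0.46 -5.74  4.47] spin 0.075
```

```bash
python3 -m inch '0.2 -3 -0.6 0.04 0.5;0.4 -5.7 -0.6 0.075 0.5;0.4 -5.7 0 0.075 0.5;0.4 -5.7 2 0.075 0.5;0.4 -5.7 4.4 0.075 0.5;0.4 -5.7 4.4 0.075 0.5;0.4 -5.7 4.4 0.075 0.5'
python3 big.py -.4 .03 .04 -8 -.35 .023 .04 -7.8 -.25 .01 .04 -8 -.17 .002 .04 -10 -.11 0.001 .04 -12 0 .001 .04 -12 .045 .001 .04 -12
python3 - <<'E'
from h import *
o=robot.get_obs();p,d=robot.snapshot('wrist');cv2.imwrite('pics/w11.png',p)
q=o['tool_pos'][:2]-np.array([.5352,.2471]);t=np.deg2rad(78)
print(q@[np.cos(t),np.sin(t)],q@[np.sin(t),-np.cos(t)])
E
```

```text
time: 14.75
tool_pos: [0.4811, -0.1967, 0.0392]
ee_rot: [3.137, 0.006, -0.136]
wrist_force: [0.5, -0.2, 0.2]
width: 0.0472
t 14.75 pos [ 0.4811 -0.1967  0.0392] rpy [ 3.1373  0.0061 -0.1364] F [ 0.5 -0.2  0.2] w 0.0472
[0.4813797516949104, -0.15039639101805508, 0.04, -8.0] [-0.6  -4.59 -0.09] spin 0.003
[0.4849283030306617, -0.10003362914564043, 0.04, -7.8] [-0.93 -9.63 -0.11] spin -0.0
[0.4930035533028982, 0.00048398290837099733, 0.04, -8.0] [ -1.5  -19.7   -0.15] spin 0.003
[0.5018113077624485, 0.0803990844936175, 0.04, -10.0] [ -1.71 -27.73  -0.18] spin 0.038
[0.5133078616107802, 0.1392958522284636, 0.04, -12.0] [ -1.38 -33.73  -0.21] spin 0.073
[0.5361781476007338, 0.24689208830918222, 0.04, -12.0] [ -0.57 -44.7   -0.26] spin 0.073
[0.545534173687533, 0.2909087303422035, 0.04, -12.0] [ -0.24 -49.18  -0.28] spin 0.073
-0.44536124737817334 0.03933729807890221
```

View pics/w11.png

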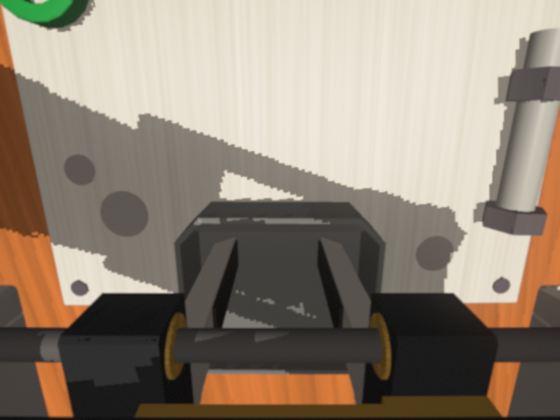

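```bash
python3 -m inch '0 -1.2 0 0 0.5;-0.1 -2.4 -0.1 0 0.5;-0.2 -3.6 -0.1 -0.01 0.5;-0.3 -4.8 -0.1 -0.02 0.5;-0.4 -6 -0.1 -0.03 0.5;-0.5 -7.2 -0.1 -0.035 0.5;-0.6 -8.4 -0.1 -0.04 0.5;-0.7 -9.6 -0.1 -0.04 0.5;-0.8 -10.8 -0.1 -0.04 0.5;-0.9 -12 -0.1 -0.04 0.5;-1 -13.2 -0.1 -0.04 0.5;-1.1 -14.4 -0.1 -0.03 0.5;-1.2 -15.6 -0.1 -0.02 0.5;-1.3 -16.8 -0.15 -0.01 0.5;-1.4 -18 -0.15 0 0.5;-1.45 -19.2 -0.15 0.005 0.5;-1.5 -20.4 -0.15 0.01 0.5;-1.5 -20.4 -0.15 0.01 0.5'
python3 big.py  -.17 .002 .04 -10 -.11 0.001 .04 -12 0 .001 .04 -12 .045 .001 .04 -12
python3 - <<'E'
from h import *
o=robot.get_obs();p,d=robot.snapshot('wrist');cv2.imwrite('pics/w12.png',p)
E
```

```text
time: 16.3
tool_pos: [0.4948, 0.0095, 0.041]
ee_rot: [3.138, 0.004, -0.144]
wrist_force: [0.0, 1.2, -0.1]
width: 0.047
t 16.3 pos [0.4948 0.0095 0.041 ] rpy [ 3.1381  0.0041 -0.1445] F [ 0.   1.2 -0.1] w 0.047
[0.5018113077624485, 0.0803990844936175, 0.04, -10.0] [-0.33 -7.11  0.07] spin 0.03
[0.5133078616107802, 0.1392958522284636, 0.04, -12.0] [ -0.04 -13.11   0.05] spin 0.065
[0.5361781476007338, 0.24689208830918222, 0.04, -12.0] [ 6.800e-01 -2.408e+01  1.000e-02] spin 0.065
[0.545534173687533, 0.2909087303422035, 0.04, -12.0] [ 9.700e-01 -2.857e+01 -1.000e-02] spin 0.065
```

View pics/w12.png

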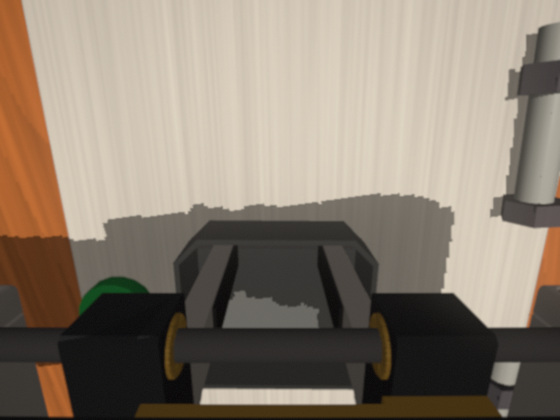

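```bash
python3 -m inch '-0.1 -1.1 0 0 0.5;-0.1 -2.2 0 0.01 0.5;-0.2 -3.3 0 0.015 0.5;-0.2 -4.4 0 0.02 0.5;-0.25 -5.5 0 0.025 0.5;-0.3 -6.6 0 0.03 0.5;-0.3 -7.7 0 0.035 0.5;-0.25 -8.8 0 0.045 0.5;-0.2 -9.9 0 0.055 0.5;-0.1 -11 0 0.065 0.5;0 -12 0 0.065 0.5;0 -12 0 0.065 0.5'
python3 big.py -.06 0.001 .04 -12 0 .001 .04 -12 .045 .001 .04 -12
python3 - <<'E'
from h import *
o=robot.get_obs();p,d=robot.snapshot('wrist');cv2.imwrite('pics/w13.png',p)
E
```

```text
time: 17.35
tool_pos: [0.5121, 0.1292, 0.0402]
ee_rot: [3.139, 0.004, -0.208]
wrist_force: [-0.1, 0.7, 0.5]
width: 0.0471
t 17.35 pos [0.5121 0.1292 0.0402] rpy [ 3.1386  0.0044 -0.208 ] F [-0.1  0.7  0.5] w 0.0471
[0.5237034461516682, 0.18820323226515387, 0.04, -12.0] [-0.08 -6.01  0.  ] spin 0.001
[0.5361781476007338, 0.24689208830918222, 0.04, -12.0] [ -0.07 -12.01  -0.02] spin 0.001
[0.545534173687533, 0.2909087303422035, 0.04, -12.0] [ -0.06 -16.51  -0.03] spin 0.001
```

View pics/w13.png

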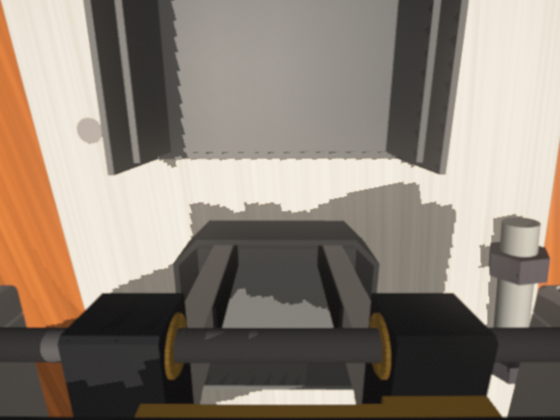

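```bash
python3 -m inch '0 -1 0 0 0.5;0 -2 0 0 0.5;0 -3 0 0 0.5;0 -4 0 0 0.5;0 -5 0 0 0.5;0 -6 0 0 0.5;0 -7 0 0 0.5;0 -8 0 0 0.5;0 -9 0 0 0.5;0 -10 0 0 0.5;0 -11 0 0 0.5;0 -12 0 0 0.5;0 -13 0 0 0.5;0 -14 0 0 0.5;0 -14.5 0 0 0.5'
python3 big.py .045 .001 .04 -12
python3 - <<'E'
from h import *
o=robot.get_obs();p,d=robot.snapshot('wrist');cv2.imwrite('pics/w14.png',p)
E
```

```text
time: 18.65
tool_pos: [0.5421, 0.2719, 0.0396]
ee_rot: [3.139, 0.004, -0.207]
wrist_force: [0.1, -2.0, 0.5]
width: 0.0471
t 18.65 pos [0.5421 0.2719 0.0396] rpy [ 3.1386  0.0045 -0.2073] F [ 0.1 -2.   0.5] w 0.0471
[0.545534173687533, 0.2909087303422035, 0.04, -12.0] [-0.05 -1.93 -0.04] spin 0.002
```

View pics/w14.png

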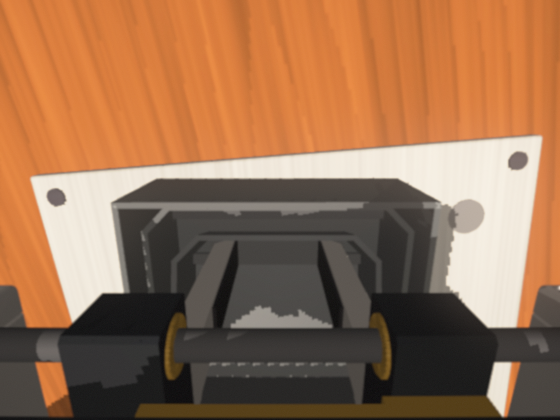

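```bash
python3 -m inch '0 -0.4 0 0 0.5;0 -0.8 0 0 0.5;0 -1.2 0 0 0.5;0 -1.6 0 0 0.5;0 -2 0 0 0.5;0 -2.4 0 0 0.5;0 -2.8 0 0 0.5;0 -2.8 0 0 0.5'
python3 big.py .045 .001 .04 -12
```

```text
time: 19.37
tool_pos: [0.5457, 0.2893, 0.0389]
ee_rot: [3.116, 0.008, -0.209]
wrist_force: [-6.7, -24.0, 8.4]
width: 0.047
t 19.3667 pos [0.5457 0.2893 0.0389] rpy [ 3.1159  0.0075 -0.2085] F [ -6.7 -24.    8.4] w 0.047
[0.545534173687533, 0.2909087303422035, 0.04, -12.0] [-0.05 -0.15 -0.12] spin 0.001
```

```bash
python3 -m inch '0 0.8 0 0 0.5;0 1.2 -1 0 0.5;0 1.2 -5 0 0.5;0 1.2 -9 0 0.5;0 1.2 -13 0 0.5;0 1.2 -15 0 0.5;0 5 -15 0 0.5;0 9 -15 0 0.5;0 13 -15 0 0.5;0 17 -15 0 0.5;0 21 -15 0 0.5;0 25 -15 0 0.5;0 29 -15 0 0.5;0 33 -15 0 0.5;0 33 -15 0 0.5'
python3 - <<'E'
from h import *
p,d=robot.snapshot('top');cv2.imwrite('pics/t15.png',p);np.save('pics/t15.npy',d)
cv2.imwrite('pics/t15b.png',cv2.resize(p[145:235,110:200],None,fx=6.6,fy=6.6,interpolation=cv2.INTER_LANCZOS4))
E
```

```text
time: 20.62
tool_pos: [0.4791, -0.0351, 0.1987]
ee_rot: [3.114, 0.004, -0.216]
wrist_force: [-0.1, 0.7, 0.4]
width: 0.047
```

View pics/t15b.png

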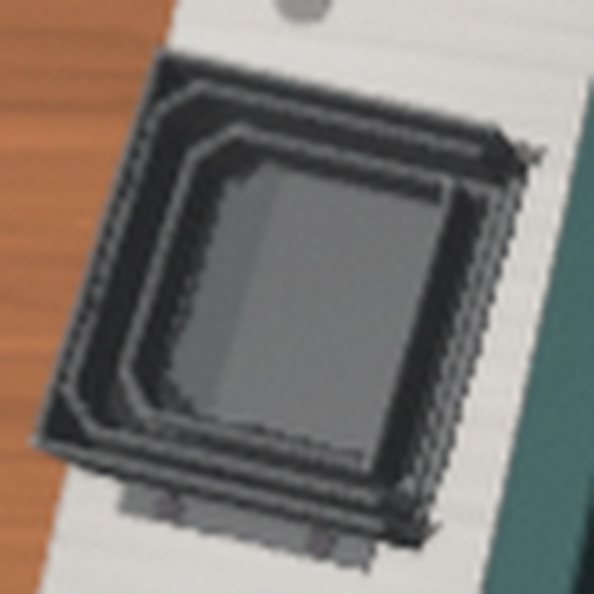

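View pics/t15.png

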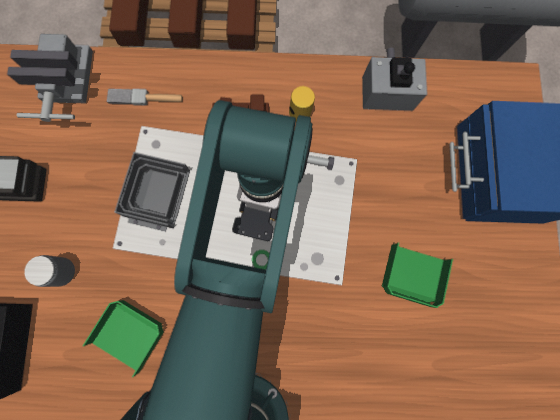

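```bash
python3 - <<'E'
from h import *
f=lambda l:(np.array(l)+.5)/6.6-.5+[110,145]
t=np.deg2rad(78);e=np.array([np.cos(t),np.sin(t)]);n=np.array([e[1],-e[0]])
for nm,l,z in(('big',[[160,60],[40,435]],.07),('mid',[[152,130],[75,385]],.063),('tub',[[190,160],[125,360]],.06)):
  q=pix_at_z('top',f(l),z)[:,:2];v=q[0]-q[1];print(nm,q@e,(q@e).mean(),(q@n).mean(),np.rad2deg(np.arctan2(v[1],v[0]))+90)
# rear: tub rear wall inner-top line / floor heights
W=cloud('top',np.load('pics/t15.npy'))
for u,v in ((152,190),(158,185),(165,190),(155,200)): print(W[v,u])
E
```

```text
big [0.41496434 0.41433163] 0.41464798327568675 0.4706097781976911 78.24825238487377
mid [0.41251412 0.41055281] 0.4115334657976746 0.46874340487063143 79.1292580798461
tub [0.39646849 0.39682162] 0.3966450569391523 0.47203483013256187 77.74301494038511
[nan nan nan]
[0.55309205 0.24137648 0.01902372]
[0.5402179  0.22204691 0.02072891]
[0.51380132 0.24565274 0.01910553]
```

```bash
python3 big.py -.03 .001 .2 -12 -.0 .001 .2 -12 .015 .001 .045 -12
python3 - <<'E'
from h import *
o=robot.get_obs();p,d=robot.snapshot('wrist');cv2.imwrite('pics/w16.png',p);W=cloud('wrist',d,wristT(o));np.save('pics/w16.npy',W)
c=np.array([.5352,.2471]);t=np.deg2rad(78);e=np.array([np.cos(t),np.sin(t)]);n=np.array([e[1],-e[0]])
q=W.reshape(-1,3);s=(q[:,:2]-c)@e;l=(q[:,:2]-c)@n
m=(abs(l)<.03)&(s>-.1)&(s<.08)
idx=np.argsort(s[m]);S=s[m][idx];Z=q[m][idx,2]
for a in np.arange(-.08,.075,.003):
  k=(S>=a)&(S<a+.003)
  if k.any(): print(round(a,3),k.sum(),np.round([Z[k].min(),np.median(Z[k]),Z[k].max()],4))
E
```

```text
t 20.6667 pos [ 0.4797 -0.0321  0.1985] rpy [ 3.1175  0.0041 -0.214 ] F [0.2 0.4 0.5] w 0.0467
[0.529940796876201, 0.21754766028716804, 0.2, -12.0] [ -0.4  -25.45  -0.76] spin -0.005
[0.5361781476007338, 0.24689208830918222, 0.2, -12.0] [ -0.41 -28.45  -0.83] spin -0.005
[0.5392968229630002, 0.26156430232018935, 0.045, -12.0] [ -0.35 -30.32  14.63] spin -0.005
```

View pics/w16.png

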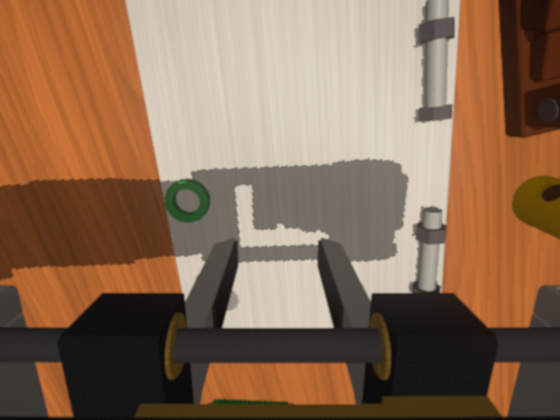

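```bash
python3 -m inch '-0.4 -4 0 0 0.5;-0.4 -8 0 0 0.5;-0.4 -12 0 0 0.5;-0.4 -16 0 0 0.5;-0.4 -20 0 0 0.5;-0.4 -24 0 0 0.5;-0.4 -27 0 0 0.5;-0.4 -27 0 0 0.5;-0.4 -27 0 0 0.5'
python3 big.py .015 .001 .2 -12 .015 .001 .045 -12 .046 .001 .04 -12
python3 - <<'E'
from h import *
o=robot.get_obs();p,d=robot.snapshot('wrist');cv2.imwrite('pics/w17.png',p);W=cloud('wrist',d,wristT(o))
cv2.imwrite('pics/w17b.png',cv2.resize(p[120:320,160:400],None,fx=3,fy=3,interpolation=cv2.INTER_CUBIC))
c=np.array([.5352,.2471]);t=np.deg2rad(78);e=np.array([np.cos(t),np.sin(t)]);n=np.array([e[1],-e[0]])
q=W.reshape(-1,3);s=(q[:,:2]-c)@e;l=(q[:,:2]-c)@n
m=(abs(l)<.03)&(s>-.1)&(s<.08);S=s[m];Z=q[m,2]
for a in np.arange(-.08,.075,.003):
  k=(S>=a)&(S<a+.003)
  if k.any(): print(round(a,3),k.sum(),np.round([Z[k].min(),np.median(Z[k]),Z[k].max()],4))
E
```

```text
time: 21.47
tool_pos: [0.5319, 0.2382, 0.1914]
ee_rot: [3.119, 0.006, -0.205]
wrist_force: [-0.2, -0.2, 0.1]
width: 0.0464
t 21.4667 pos [0.5319 0.2382 0.1914] rpy [ 3.1188  0.0059 -0.2053] F [-0.2 -0.2  0.1] w 0.0464
[0.5392968229630002, 0.26156430232018935, 0.2, -12.0] [ 0.25 -2.41 -0.92] spin 0.004
[0.5392968229630002, 0.26156430232018935, 0.045, -12.0] [ 0.34 -2.77 14.58] spin 0.004
[0.5457420853783507, 0.2918868779429373, 0.04, -12.0] [ 0.36 -5.88 15.01] spin 0.004
-0.08 101 [0.0076 0.0093 0.0114]
-0.077 4 [0.0097 0.0099 0.01  ]
-0.059 31 [0.0574 0.059  0.0596]
-0.056 661 [0.0161 0.0462 0.061 ]
-0.053 386 [0.0163 0.0299 0.0602]
-0.05 134 [0.0169 0.0184 0.0204]
-0.047 137 [0.0163 0.018  0.02  ]
-0.044 129 [0.0163 0.0184 0.0201]
-0.041 142 [0.0166 0.0183 0.0203]
-0.038 123 [0.0158 0.0183 0.0203]
-0.035 147 [0.0164 0.0183 0.0202]
-0.032 126 [0.0165 0.0182 0.0205]
-0.029 149 [0.017  0.0185 0.0201]
-0.026 150 [0.0165 0.0183 0.0202]
-0.023 133 [0.0159 0.0183 0.0205]
-0.02 235 [0.0161 0.0189 0.2875]
-0.017 570 [0.0159 0.2358 0.2904]
-0.014 586 [0.016  0.2434 0.2925]
-0.011 714 [0.0166 
[... 212 characters left out ...]
3144]
0.01 5058 [0.0162 0.3147 0.318 ]
0.013 2293 [0.0162 0.306  0.3211]
0.016 3981 [0.0168 0.3054 0.3221]
0.019 5146 [0.0166 0.3033 0.3129]
0.022 1638 [0.0172 0.3063 0.3126]
0.025 2514 [0.0188 0.3035 0.3127]
0.028 122 [0.0204 0.022  0.0241]
0.031 167 [0.0207 0.0234 0.0256]
0.034 173 [0.023  0.0249 0.0274]
0.04 183 [0.0569 0.0593 0.0611]
0.043 373 [0.0161 0.0389 0.0609]
0.046 171 [0.0171 0.0194 0.0224]
0.049 173 [0.019  0.0208 0.0233]
0.052 174 [0.0202 0.0222 0.0246]
0.055 59 [0.0202 0.0233 0.0252]
0.058 197 [0.0606 0.0622 0.0642]
0.061 286 [0.0082 0.0692 0.0711]
0.064 219 [0.0078 0.0095 0.0493]
0.067 170 [0.0072 0.0092 0.011 ]
0.07 169 [0.0071 0.0094 0.0115]
0.073 173 [0.0069 0.0093 0.0108]
```

View pics/w17b.png

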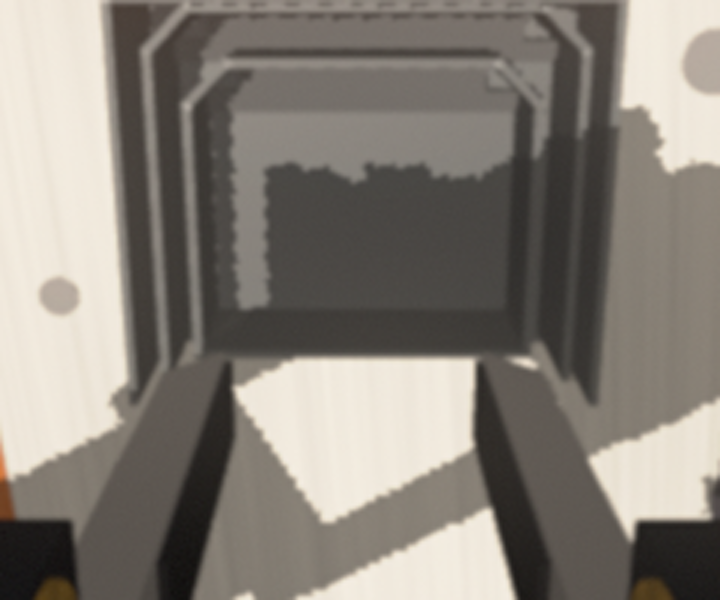

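```bash
python3 -m inch '0.3 -1.5 4 0 0.5;0.3 -2.4 8 0 0.5;0.3 -2.5 12 0 0.5;0.3 -2.5 14 0 0.5;0.3 -2.5 14 0 0.5;0.3 -2.5 14 0 0.5'
python3 big.py .015 .001 .046 -12 .046 .001 .046 -12
```

```text
time: 22.02
tool_pos: [0.5379, 0.2565, 0.0506]
ee_rot: [3.117, 0.007, -0.209]
wrist_force: [-0.2, -0.4, -0.8]
width: 0.0474
t 22.0167 pos [0.5379 0.2565 0.0506] rpy [ 3.1173  0.0074 -0.2087] F [-0.2 -0.4 -0.8] w 0.0474
[0.5392968229630002, 0.26156430232018935, 0.046, -12.0] [ 0.03 -0.53  0.45] spin 0.001
[0.5457420853783507, 0.2918868779429373, 0.046, -12.0] [ 0.03 -3.63  0.37] spin 0.001
```

```bash
python3 -m inch '0 -0.5 0.3 0 0.5;0 -1 0.3 0 0.5;0 -1.5 0.3 0 0.5;0 -2 0.3 0 0.5;0 -2.5 0.3 0 0.5;0 -3 0.3 0 0.5;0 -3.3 0.3 0 0.5;0 -3.6 0.3 0 0.5;0 -3.6 0.3 0 0.5'
python3 big.py .046 .001 .046 -12
python3 - <<'E'
from h import *
o=robot.get_obs();p,d=robot.snapshot('wrist');cv2.imwrite('pics/w18.png',p)
E
```

```text
time: 22.77
tool_pos: [0.5453, 0.2913, 0.0468]
ee_rot: [3.116, 0.007, -0.208]
wrist_force: [-1.1, -3.2, 1.0]
width: 0.0466
t 22.7667 pos [0.5453 0.2913 0.0468] rpy [ 3.1156  0.0074 -0.2083] F [-1.1 -3.2  1. ] w 0.0466
[0.5457420853783507, 0.2918868779429373, 0.046, -12.0] [ 0.03 -0.06  0.07] spin 0.001
```

View pics/w18.png

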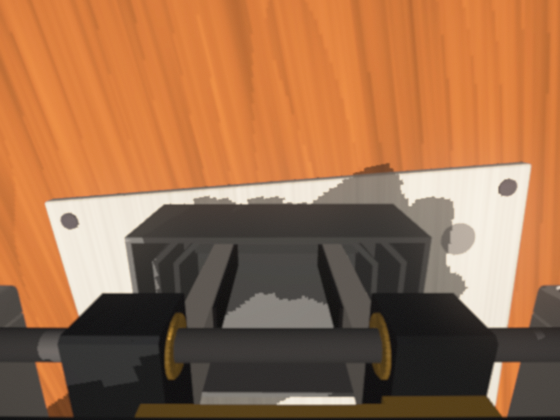

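```bash
python3 -m inch '0 -0.3 0 0 0.5;0 -0.6 0 0 0.5;0 -0.8 0 0 0.5;0 -0.8 0 0 0.5'; python3 big.py .046 .001 .046 -12
```

```text
time: 23.15
tool_pos: [0.5454, 0.2919, 0.0467]
ee_rot: [3.1, 0.01, -0.21]
wrist_force: [-5.9, -18.1, 8.9]
width: 0.0468
t 23.15 pos [0.5454 0.2919 0.0467] rpy [ 3.1004  0.0096 -0.21  ] F [ -5.9 -18.1   8.9] w 0.0468
[0.5457420853783507, 0.2918868779429373, 0.046, -12.0] [ 0.03 -0.01  0.07] spin -0.001
```

```bash
python3 -m inch '0 0.3 -0.2 0 0.5;0 0.5 -0.3 0 0.5;0 0.5 -0.3 0 0.5'; python3 -m inch '0 0 -1 0 0.5;0 0.2 -3 0 0.5;0 0.6 -6 0 0.5;0 1 -10 0 0.5;0 1.5 -14 0 0.5;0 1.5 -14 0 0.5'
python3 - <<'E'
from h import *
o=robot.get_obs();p,d=robot.snapshot('wrist');W=cloud('wrist',d,wristT(o))
cv2.imwrite('pics/w19b.png',cv2.resize(p[120:320,160:400],None,fx=3,fy=3,interpolation=cv2.INTER_CUBIC))
c=np.array([.5352,.2471]);t=np.deg2rad(78);e=np.array([np.cos(t),np.sin(t)]);n=np.array([e[1],-e[0]])
q=W.reshape(-1,3);s=(q[:,:2]-c)@e;l=(q[:,:2]-c)@n
m=(abs(l)<.03)&(s>.03)&(s<.08)&(q[:,2]<.1);S=s[m];Z=q[m,2]
for a in np.arange(.03,.075,.003):
  k=(S>=a)&(S<a+.003)
  if k.any(): print(round(a,3),k.sum(),np.round([Z[k].min(),np.median(Z[k]),Z[k].max()],4))
E
```

```text
time: 23.4
tool_pos: [0.5448, 0.2875, 0.0503]
ee_rot: [3.103, 0.009, -0.211]
wrist_force: [-0.3, -0.2, 0.6]
width: 0.0471
time: 23.9
tool_pos: [0.548, 0.2804, 0.2025]
ee_rot: [3.115, -0.006, -0.21]
wrist_force: [0.2, 0.4, 1.3]
width: 0.0468
0.03 122 [0.0159 0.0185 0.0201]
0.033 144 [0.0181 0.02   0.022 ]
0.036 108 [0.0192 0.0212 0.0225]
0.039 142 [0.0207 0.0226 0.0242]
0.042 39 [0.0226 0.024  0.0249]
0.048 37 [0.0582 0.0593 0.0609]
0.051 360 [0.0414 0.0577 0.0614]
0.057 120 [0.0606 0.0623 0.0652]
0.06 125 [0.0679 0.0693 0.071 ]
0.063 693 [0.0075 0.0429 0.0711]
0.066 161 [0.0068 0.0092 0.0112]
0.069 132 [0.0078 0.0092 0.0109]
0.072 137 [0.0078 0.0094 0.0111]
```

View pics/w19b.png

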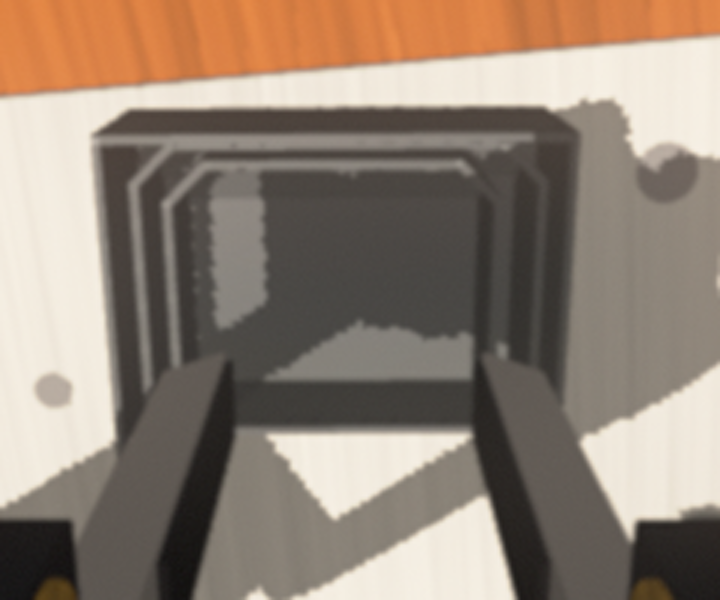

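```bash
python3 -m inch '0 4 0 0 0.5;0 8 0 0 0.5;0 12 0 0 0.5;0 16 0 0 0.5;0 20 0 0 0.5;0 24 0 0 0.5;0 28 0 0 0.5;0 32 0 0 0.5;0 32 0 0 0.5'
python3 - <<'E'
from h import *
p,d=robot.snapshot('top');cv2.imwrite('pics/t20.png',p);np.save('pics/t20.npy',d)
cv2.imwrite('pics/t20b.png',cv2.resize(p[145:235,110:200],None,fx=6.6,fy=6.6,interpolation=cv2.INTER_LANCZOS4))
E
```

```text
time: 24.7
tool_pos: [0.4791, -0.038, 0.2078]
ee_rot: [3.109, -0.002, -0.217]
wrist_force: [0.3, 0.6, 0.1]
width: 0.047
```

View pics/t20b.png

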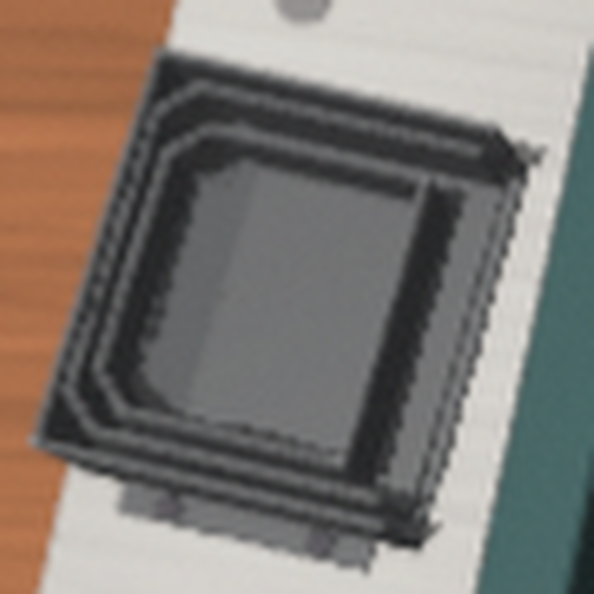

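View pics/t20.png

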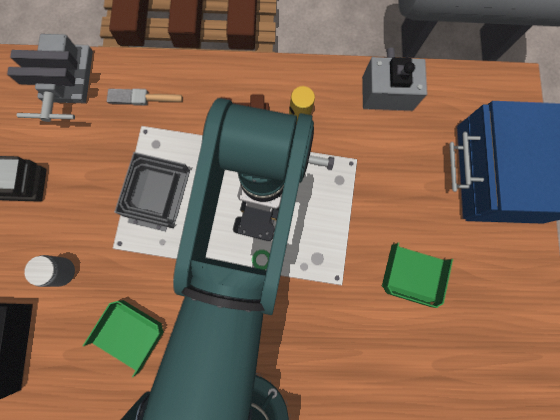

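```bash
python3 - <<'E'
from h import *
f=lambda l:(np.array(l)+.5)/6.6-.5+[110,145]
t=np.deg2rad(78);e=np.array([np.cos(t),np.sin(t)]);n=np.array([e[1],-e[0]])
for nm,l,z in(('big',[[160,60],[40,435]],.07),('mid',[[152,130],[75,385]],.063),('tub',[[163,160],[97,368]],.06)):
  q=pix_at_z('top',f(l),z)[:,:2];v=q[0]-q[1];print(nm,(q@e).mean(),(q@n).mean(),np.rad2deg(np.arctan2(v[1],v[0]))+90)
a=cv2.imread('pics/t15.png').astype(int);b=cv2.imread('pics/top0.png').astype(int)
W=cloud('top',np.load('pics/t20.npy'))
for u,v in ((150,190),(158,185),(150,200)): print(W[v,u])
E
```

```text
big 0.41464798327568675 0.4706097781976911 78.24825238487377
mid 0.4115334657976746 0.46874340487063143 79.1292580798461
tub 0.40606299544160307 0.46815816965170487 78.24681141590014
[0.54011722 0.26162358 0.01562105]
[0.55272458 0.24094015 0.02055861]
[0.51358758 0.25858768 0.01810329]
```

```bash
python3 - <<'E'
from bench import robot
print(robot.get_obs()['qvel'].round(3) if hasattr(robot.get_obs()['qvel'],'round') else robot.get_obs()['qvel']); print(robot.close_job())
E
```

```text
[ 0.072  0.016 -0.011  0.034  0.001  0.023]
the job is handed in; nothing more can be done
None
```

I slid the middle tray into the big tray, tipped the tub over the cart edge with a high two-finger push, slid it into the middle tray, and handed the job in at about 25 s.

- **Middle tray:** the first push stopped about 5 mm short in the top view. After a second push at about 25 N, the top view showed it against the end wall: rims 3.1 mm apart, where about 3 mm means touching.
- **Tub:** after the first push it sat about 12 to 14 mm short, probably dragged back as the fingers came out. I pushed it in again with the fingers higher. The top view then put its nose about 2.5 mm from the middle tray's nose wall, and the wrist camera put it at 3 to 4 mm. Both are within the 8 mm limit.
- **Flatness and alignment:** the tub lies flat inside the middle tray, within about 1° of it.
- **Gripper:** it ended about 0.2 m up, clear of everything. The arm still had some slight motion when I handed in.
- **Bystanders:** I checked these only by eye. The spacer ring, mallet head and the visible bolt looked unmoved in the last top view. The arm hid the other bolt and most of the brake casting there, but no move came near them.

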